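Set the lamp filter three clicks in, then press the shutter button

ROBOT

A 6-joint arm with a two-finger parallel gripper is mounted at the origin on a cart in front of the work surface, level with it; the furniture and walls round the work are solid. World frame = base frame: x ahead of the robot, y to its left, z up, the work surface at z = 0. Lengths are in m, angles in rad, forces in N, time in s.
With the tool pointing down it reaches from about 0.3 to 0.75 m from the base axis. Payload 8.5 kg.
Tool frame: the origin (TCP) lies midway between the tips of the shut fingers; the grasp point (between the pads) lies pinch_z behind it (pinch_z is the distance from the TCP to the grasp point, in m); y points along the fingers, z is the direction in which the jaws open and shut, and the axes are right-handed (so a half turn about y gives the same grasp; the last joint's range is limited). The gripper opens to 88 mm and grips with 3 to 60 N. Pads are 18 mm wide; open, the fingers measure 123 mm over their backs; the gripper's body (75 mm by 187 mm) begins 45 mm behind the grasp point.
Start: joints at [-1.488, 0.381, 1.297, -0, 1.464, -0.215], TCP at [0.161, -0.526, 0.239] pointing down, gripper open.
Joint ranges: [-3.11, 3.11], [-0.89, 2.33], [0.22, 2.48], [-1.42, 4.56], [0.17, 2.85], [-2.88, 2.88]. Speed limits (rad/s): [2.39, 2.39, 3.14, 3.14, 3.14, 3.14].

INTERFACE

Orientations are given as a rotation vector (axis times angle).
In Python, from workcell import get_state, capture, camera_info, hand_in, look_for, trace, pinch_z gives the robot as it stands.
- The arm moves only by the tool step_arm, never from a script. Its argument "rows" is a list of rows, each an object with "delta_pos": the shift along the tool's x, y, z in m, a list of three; "delta_rot": the turn, a rotation vector about the tool's x, y, z in degrees, a list of three; "jaw": the opening, from 0 (shut) to 1 (fully open). A call has 1 to 10 rows; each row is the pose to reach, as a shift and turn from the pose commanded when the call began, along the tool's axes at that moment; what a row does not reach only later rows make up. A row lasts 1/12 s, in which the tool goes at most 41.7 mm and 7.16 degrees, less where a joint would pass 70% of its speed; a pose out of reach is approached as far as the arm can. A call with a gripper value outside its range is refused whole. The fingers move at their own pace and stop on an object; the grip force is fixed at half the most. Time passes only in rows, so rows that repeat a pose let the fingers close. It gives the time, the measured TCP pose, the force and the opening at its end, in the units of the state.
- get_state(): the state, without advancing time (a new reading comes with each control period).
- capture(name): name is "scene" or "top" or "wrist"; returns the picture (384x512x3 uint8, blue, green, red); there is no depth.
- camera_info(name): a dict with "K" (3x3 intrinsics, pixels), "eye" and "rotation" of the camera in the world. Camera axes: x right, y down, z forward; pixel columns grow to the right and rows downward; lengths in m; the calibration is good to about 2 mm. The wrist camera is an equidistant fisheye: a pixel r from the principal point sees the ray r / f radians off the axis. A picture is of the moment at which its call begins: read the wrist's pose just before it. camera_info takes no time and is no camera call; for the wrist camera it gives the pose at the moment of the call.
- hand_in(): hands the job in, once; it reports no verdict.
Trained networks look in the newest picture that a camera, given by its name, has taken for a name from the list of things; names that differ only in an ending like _2 or _b are one class to them, and where a whole thing is asked for, a point or a joint stands for the part that bears it (a point fixed in the world has none). Each returns a list of dicts, best first, with "conf" (0 to 1); they miss things now and then, are a little off and sometimes report something else, mostly with a low value. They report only what shows in the picture. A call takes as long as a camera call.
- look_for(name, camera): "xyz" ([x, y, z] in m, in world coordinates, good to about 4 mm: the middle of the surface that is visible of it).
- trace(name, camera): "region" (384x512 bool, what is visible of it).
The state is a dict: "time": time; "q": joint angles; "qd": joint speeds; "tau": joint torques, N m; "tool_pos": TCP position; "ee_rot": TCP orientation; "contact_force": force on the tool from outside, world axes, zero at the start; "moment": the same for the moment, N m; "opening": finger opening in m.
Only numpy, scipy, OpenCV 4.12 (cv2) and the standard library are available. Lean on these libraries where they do the work, as an engineer would, in place of code of your own. Each camera call takes 0.05 s, during which the arm holds its last target.

TASK

With the fingertips alone, push the orange filter lever on the grey box from its home stop three clicks to the box's left, so that it rests in the third notch after home, never running on past it. Only then press the green shutter button next to it fully down and let it come up again, leaving the lever in its notch. Push the lever gently without pinching it, and leave the things standing around where they are.

Things in the scene. Friction and masses are not known exactly. Their poses are not given: they have to be found in the camera images.
- filter_box: grey lamp filter box, 160 (x) x 230 (y) x 64 mm (z), standing fixed on the worktop. Origin: centre of its underside. Its x points from its front panel to its back, y to its left along the lever's slot, z up. Its flat deck is 64 mm above the origin. The slot runs along y at x = -30 mm of the box, with five white marks beside it, one per notch, 16 mm apart; the widest mark, at the right end, is home.
- lever_grip (a point): centre of the orange lever knob (26 mm across the slot, 14 mm along it, 32 mm high) that rides on the slot. The knob's underside is 8 mm over the deck and its top 40 mm over the deck; this point is 24 mm over the deck and moves with the lever. At home it is at x = -30, y = -50 mm of the box; the deck within 50 mm on the slot's right of it is bare.
- filter_lever (a joint): travel of the lever along the box's +y (to the box's left), in m: 0 at the home stop, where it starts; notches at 0, 0.016, 0.032, 0.048 and 0.064 (the far stop). Spring detents pull it into the nearest notch: the pushed lever resists with up to about 5 to 9 N, then past half-way between two notches it snaps ahead into the next and stays there.
- shutter_top (a point): centre of the top of the green round push button (28 mm across) in a dark housing on the deck, left of the lever's slot on the same line. It is pressed straight down.
- shutter (a joint): how far the shutter button is down, in m: 0 up, 0.006 fully down; it springs back when let go. Fully down takes about 5 N.
- coverglass_box: small white and green cover-glass box, 50x50x20 mm, lying on the back of the filter box's deck, loose; a bystander. Origin: centre of its underside.
- petri_dish: round petri dish with pink filling, 61 mm across, 16 mm high, left of the filter box, loose; a bystander. Origin: centre of its underside.
- dye_bottle: white bottle with blue cap, 36 mm across, 85 mm high, left of the filter box, loose; a bystander. Origin: centre of its underside.
- oil_bottle: small brown bottle with black cap, 30 mm across, 70 mm high, left of the filter box, loose; a bystander. Origin: centre of its underside.
- bench_timer: white bench timer, 63x66x30 mm, right of the filter box, loose; a bystander. Origin: centre of its underside.

How it is judged:
On the way, in this order (a step that is already met when the one before it is completed fails the run):
1. the lever rests in the third notch after home (value of joint filter_lever between 0.045 and 0.051 m and velocity of joint filter_lever between -0.01 and 0.01 m/s), for 0.2 s.
2. the shutter button is pressed fully down (value of joint filter_lever between 0.045 and 0.051 m and value of joint shutter above 0.0048 m), for 0.02 s.
At the end, for the whole second after the job is handed in: The lever stands in the third notch after home (0.048 m, within 3 mm) and the shutter button, pressed at least 4.8 mm after that, is up again (within 1.5 mm) (value of joint filter_lever between 0.045 and 0.051 m and value of joint shutter below 0.0015 m); the robot touches nothing.
It fails at once if the lever runs past the third notch (value of joint filter_lever above 0.056 m).
It fails at once if the shutter button is pressed before the lever is in the third notch (value of joint shutter above 0.003 m and value of joint filter_lever below 0.044 m).
It fails at once if the lever is forced (over 40 N) (contact force between the fingers and filter_lever above 40 N).
It fails at once if the lever is pinched between the fingers (contact force between the fingers and filter_lever above 0.5 N and distance between the grasp point and lever_grip below 0.01 m).
It fails at once if a bystander is pushed or lifted more than 20 mm (distance of any of coverglass_box, petri_dish, dye_bottle, oil_bottle, bench_timer from where it was at the start of the episode above 0.02 m).
It also fails if it takes over 42 s, if anything falls off the work surface, if the arm or the gripper's body presses on something with over 40 N, if the wrist force passes 120 N, or if a joint passes its speed limit or range.

## Working session

There is one attempt and no reset: what is moved stays moved. The work goes in short steps, Python scripts to look and compute and a tool call to move; the robot and the scene stay as the last step left them, time stands still between calls to the robot, and variables do not carry over. Pictures are saved under pics/ and viewed, and the job is handed in when it is done.

Besides the shell and the picture viewer there is one more tool, called after "Call:" as name([rows], argument=value, ...), one row to a line, values as JSON. step_arm: Moves the arm, as the interface text tells. Its arguments: {"type":"object","properties":{"rows":{"type":"array","items":{"type":"object","properties":{"delta_pos":{"type":"array","items":{"type":"number"}},"delta_rot":{"type":"array","items":{"type":"number"}},"jaw":{"type":"number"}}}}},"required":["rows"]}

```bash
mkdir -p pics; python3 - <<'E'
from workcell import *
import cv2,numpy as np
s=get_state();print({k:np.round(v,3) for k,v in s.items()},pinch_z)
for n in("scene","top"):
    cv2.imwrite(f"pics/{n}0.png",capture(n));c=camera_info(n);print(n,np.round(c["K"],1).tolist(),np.round(c["eye"],3),np.round(c["rotation"],3).tolist())
    for t in("lever_grip","shutter_top","filter_box","coverglass_box","dye_bottle","oil_bottle","bench_timer","petri_dish"):
        print(t,[(np.round(d["xyz"],3),round(d["conf"],2)) for d in look_for(t,n)][:2])
E
```

```text
{'time': np.float64(0.0), 'q': array([-1.488,  0.381,  1.298,  0.   ,  1.464, -0.215]), 'qd': array([ 0.001, -0.001,  0.   ,  0.001, -0.001,  0.001]), 'tau': array([-3.0000e-03, -4.3793e+01, -2.2456e+01,  7.1000e-02,  3.5000e-02,
       -0.0000e+00]), 'tool_pos': array([ 0.161, -0.526,  0.238]), 'ee_rot': array([-0.309,  2.063, -2.06 ]), 'contact_force': array([-0.587, -0.539, -0.033]), 'moment': array([ 0.015, -0.031,  0.039]), 'opening': np.float64(0.088)} 0.0187
scene [[405.3, 0.0, 259.3], [0.0, 405.3, 195.9], [0.0, 0.0, 1.0]] [1.421 0.009 0.522] [-1.599, -1.466, 0.933]
lever_grip []
shutter_top [(array([0.483, 0.211, 0.086]), 0.59)]
filter_box [(array([0.572, 0.139, 0.066]), 0.64)]
coverglass_box [(array([0.567, 0.08 , 0.086]), 0.67)]
dye_bottle [(array([0.566, 0.373, 0.046]), 0.58)]
oil_bottle [(array([0.446, 0.388, 0.037]), 0.78)]
bench_timer [(array([ 0.458, -0.218,  0.02 ]), 0.73)]
petri_dish []
top [[458.1, 0.0, 257.5], [0.0, 458.1, 184.3], [0.0, 0.0, 1.0]] [0.307 0.053 1.209] [-2.095, 2.142, -0.187]
lever_grip [(array([0.471, 0.085, 0.105]), 0.47)]
shutter_top []
filter_box [(array([0.491, 0.142, 0.067]), 0.85)]
coverglass_box [(array([0.548, 0.08 , 0.084]), 0.91)]
dye_bottle [(array([0.548, 0.367, 0.063]), 0.7)]
oil_bottle [(array([0.434, 0.378, 0.058]), 0.42)]
bench_timer []
petri_dish [(array([0.657, 0.377, 0.015]), 0.58)]
```

View pics/scene0.png

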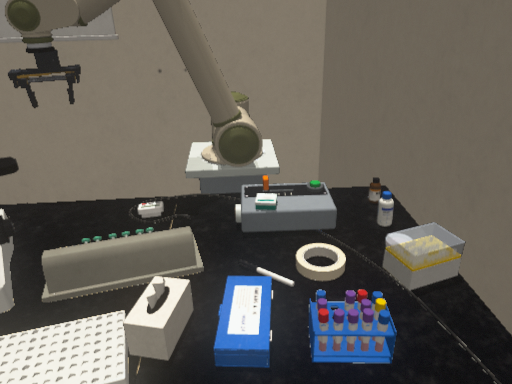

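View pics/top0.png

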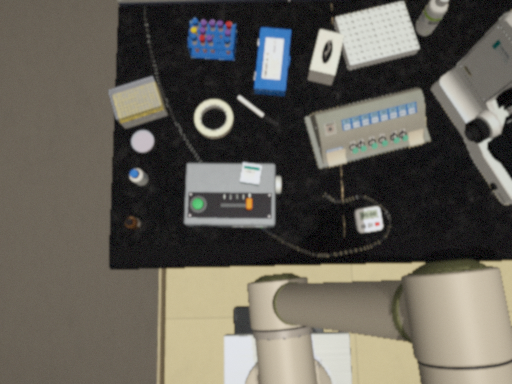

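```bash
python3 - <<'E'
import cv2
i=cv2.imread("pics/top0.png");cv2.imwrite("pics/top0z.png",cv2.resize(i[60:230,150:350],None,fx=4,fy=3.5,interpolation=2) if 0 else cv2.resize(i[50:200,150:350],None,fx=4,fy=4,interpolation=2))
E
```

```text
(no output)
```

View pics/top0z.png

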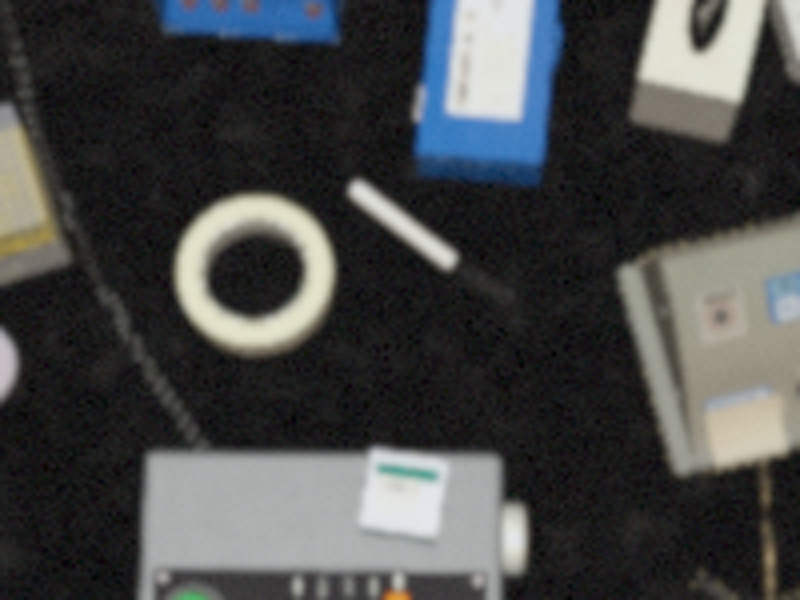

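```bash
python3 - <<'E'
import cv2
i=cv2.imread("pics/top0.png");cv2.imwrite("pics/top0y.png",cv2.resize(i[155:235,175:290],None,fx=7,fy=7,interpolation=2)[:,:800])
E
cat > h.py <<'E'
import numpy as np,cv2
from workcell import *
def proj(n,P,c=None):
    c=c or camera_info(n);R=np.array(c["rotation"]);R=cv2.Rodrigues(R)[0] if R.size==3 else R
    p=(np.atleast_2d(P)-c["eye"])@R; p=p@np.array(c["K"]).T
    return p[:,:2]/p[:,2:]
def onplane(n,uv,z,c=None):
    c=c or camera_info(n);R=np.array(c["rotation"]);R=cv2.Rodrigues(R)[0] if R.size==3 else R
    uv=np.atleast_2d(uv);d=np.c_[uv,np.ones(len(uv))]@np.linalg.inv(c["K"]).T@R.T
    e=np.array(c["eye"]);return e+d*((z-e[2])/d[:,2])[:,None]
E
```

```text
(no output)
```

View pics/top0y.png

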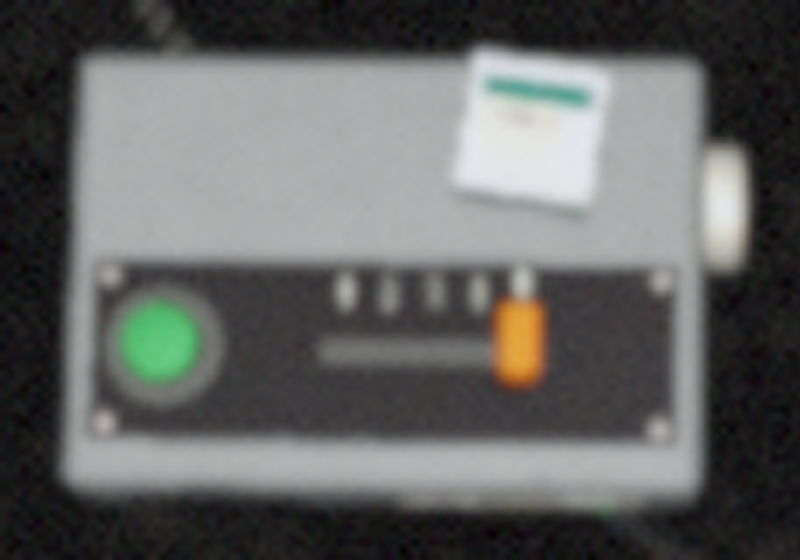

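```bash
python3 - <<'E'
from h import *
f=lambda u:np.array(u)/7.+[175-.0,155]
n="top"
print("knobtop",onplane(n,f([(521,340)]),.104))
print("button",onplane(n,f([(159,340)]),.085))
print("marks",onplane(n,f([(346,292),(389,293),(434,292),(479,293),(521,283)]),.064))
print("slotleft",onplane(n,f([(320,350)]),.064))
print("corners",onplane(n,f([(80,57),(703,60),(703,490),(65,488)]),.064))
print("screws",onplane(n,f([(112,275),(661,282),(659,430),(104,422)]),.064))
i=capture(n)
for t in("lever_grip","shutter_top"):
    for d in trace(t,n): 
        m=cv2.moments(d["region"].astype(np.uint8),True); print(t,d["conf"],m["m00"],m["m10"]/m["m00"],m["m01"]/m["m00"])
i=capture("scene")
for t in("lever_grip","shutter_top"):
    for d in trace(t,"scene"): 
        m=cv2.moments(d["region"].astype(np.uint8),True); print(t,d["conf"],m["m00"],m["m10"]/m["m00"],m["m01"]/m["m00"])
cv2.imwrite("pics/s1.png",cv2.resize(i[165:240,225:345],None,fx=6.5,fy=6.5,interpolation=2))
E
```

```text
knobtop [[0.4690747  0.08330935 0.104     ]]
button [[0.47480361 0.21223296 0.085     ]]
marks [[0.49392654 0.14746209 0.064     ]
 [0.49319927 0.13188896 0.064     ]
 [0.49318833 0.11558978 0.064     ]
 [0.49244473 0.09930597 0.064     ]
 [0.495757   0.08404356 0.064     ]]
slotleft [[0.47295123 0.15701383 0.064     ]]
corners [[0.58364431 0.24462378 0.064     ]
 [0.57699009 0.01586479 0.064     ]
 [0.41932064 0.02033509 0.064     ]
 [0.42514322 0.24877562 0.064     ]]
screws [[0.50213847 0.23236266 0.064     ]
 [0.49494836 0.03338508 0.064     ]
 [0.44120421 0.03549557 0.064     ]
 [0.4486004  0.23492778 0.064     ]]
lever_grip 0.6 58.0 248.41379310344828 203.82758620689654
shutter_top 0.5 390.0 250.5179487179487 173.6051282051282
shutter_top 0.43 104.0 197.40384615384616 203.84615384615384
lever_grip 0.66 76.0 265.4868421052632 182.02631578947367
```

View pics/s1.png

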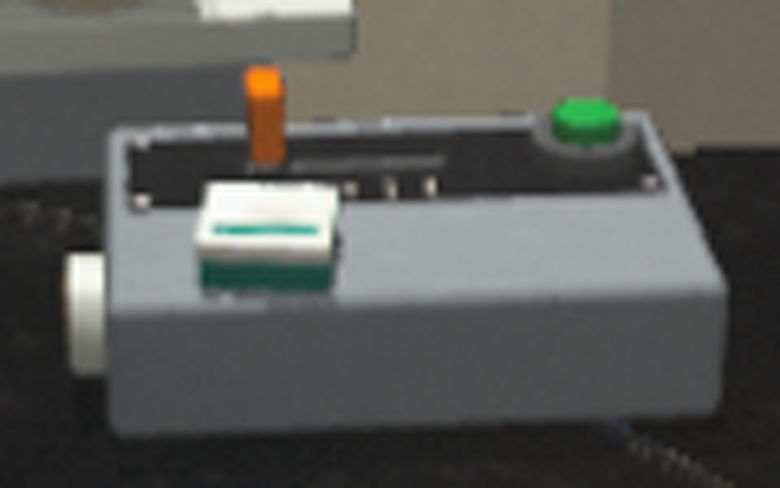

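```bash
python3 - <<'E'
from h import *
s=get_state();R=cv2.Rodrigues(np.array(s["ee_rot"]))[0];print(s["time"],np.round(R,3))
print(onplane("top",[(478,130),(495,200),(440,80),(370,220)],.25))
P=np.array([.469,.035,.2]); print(R.T@(P-s["tool_pos"]))
# desired: tool y down, tool z along box -/+ y
for sg in(1,-1):
    z=sg*np.array([.033,.99946,0]);y=np.array([0,0,-1.]);x=np.cross(y,z)
    print(np.degrees(cv2.Rodrigues(R.T@np.c_[x,y,z])[0]).ravel())
    z=sg*np.array([.99946,-.033,0]);x=np.cross(y,z)
    print('x',np.degrees(cv2.Rodrigues(R.T@np.c_[x,y,z])[0]).ravel())
E
```

```text
1.2 [[-0.956  0.     0.293]
 [-0.293 -0.    -0.956]
 [-0.    -1.     0.   ]]
[[ 0.5972295  -0.41876283  0.25      ]
 [ 0.44343025 -0.43744536  0.25      ]
 [ 0.71434938 -0.34781554  0.25      ]
 [ 0.40718361 -0.17258529  0.25      ]]
[-0.45862109  0.03874192 -0.44584288]
[-6.16572352e-04 -1.61045511e+02  3.57364982e-03]
x [-2.21894146e-03 -7.10455112e+01  1.56592694e-03]
[-2.51958912e-03  1.89544887e+01 -4.34712148e-04]
x [-1.71440245e-03  1.08954489e+02 -2.42933344e-03]
```

Call:
step_arm([
  {"delta_pos": [-0.025, 0, -0.025], "delta_rot": [0, 5, 0], "jaw": 0},
  {"delta_pos": [-0.05, 0, -0.05], "delta_rot": [0, 10, 0], "jaw": 0},
  {"delta_pos": [-0.075, 0, -0.075], "delta_rot": [0, 15, 0], "jaw": 0},
  {"delta_pos": [-0.1, 0, -0.1], "delta_rot": [0, 18.95, 0], "jaw": 0},
  {"delta_pos": [-0.125, 0, -0.125], "delta_rot": [0, 18.95, 0], "jaw": 0},
  {"delta_pos": [-0.15, 0, -0.15], "delta_rot": [0, 18.95, 0], "jaw": 0},
  {"delta_pos": [-0.175, 0, -0.175], "delta_rot": [0, 18.95, 0], "jaw": 0},
  {"delta_pos": [-0.2, 0, -0.2], "delta_rot": [0, 18.95, 0], "jaw": 0},
  {"delta_pos": [-0.225, 0, -0.225], "delta_rot": [0, 18.95, 0], "jaw": 0},
  {"delta_pos": [-0.25, 0, -0.25], "delta_rot": [0, 18.95, 0], "jaw": 0},
])

```text
time: 2.03
tool_pos: [0.3274, -0.2118, 0.239]
ee_rot: [-0.037, -2.204, 2.205]
contact_force: [0.3, -0.8, -0.2]
opening: 0.0234
```

```bash
python3 - <<'E'
from h import *
s=get_state();R=cv2.Rodrigues(np.array(s["ee_rot"]))[0];print(s["time"],s["tool_pos"],s["q"],s["opening"],np.round(R,3))
print(R.T@(np.array([.469,.035,.15])-s["tool_pos"]))
E
```

```text
2.0333 [ 0.32742614 -0.21184505  0.23897246] [-8.80347150e-01  9.52475727e-02  1.69132297e+00  4.84646596e-05
  1.35436773e+00  7.23806442e-01] 0.023388553619401915 [[-0.999  0.    -0.033]
 [ 0.033 -0.    -0.999]
 [-0.    -1.     0.   ]]
[-0.13321824  0.08891952 -0.25147158]
```

Call:
step_arm([
  {"delta_pos": [-0.017, 0, -0.031], "delta_rot": [0, 0, 0], "jaw": 0},
  {"delta_pos": [-0.034, 0, -0.062], "delta_rot": [0, 0, 0], "jaw": 0},
  {"delta_pos": [-0.051, 0, -0.093], "delta_rot": [0, 0, 0], "jaw": 0},
  {"delta_pos": [-0.068, 0.01, -0.124], "delta_rot": [0, 0, 0], "jaw": 0},
  {"delta_pos": [-0.085, 0.02, -0.155], "delta_rot": [0, 0, 0], "jaw": 0},
  {"delta_pos": [-0.102, 0.04, -0.186], "delta_rot": [0, 0, 0], "jaw": 0},
  {"delta_pos": [-0.119, 0.06, -0.217], "delta_rot": [0, 0, 0], "jaw": 0},
  {"delta_pos": [-0.126, 0.08, -0.238], "delta_rot": [0, 0, 0], "jaw": 0},
  {"delta_pos": [-0.126, 0.089, -0.238], "delta_rot": [0, 0, 0], "jaw": 0},
  {"delta_pos": [-0.126, 0.089, -0.238], "delta_rot": [0, 0, 0], "jaw": 0},
])

```text
time: 2.87
tool_pos: [0.4601, 0.0216, 0.1479]
ee_rot: [-0.029, -2.205, 2.203]
contact_force: [-0.7, -0.8, 0.6]
opening: 0.0003
```

```bash
python3 - <<'E'
from h import *
s=get_state();R=cv2.Rodrigues(np.array(s["ee_rot"]))[0];print(s["time"],s["tool_pos"],s["q"],s["opening"],s["contact_force"],np.round(R,3))
print(R.T@(np.array([.469,.040,.076])-s["tool_pos"]))
cv2.imwrite("pics/w1.png",cv2.resize(capture("wrist"),None,fx=1.5,fy=1.5))
c=camera_info("wrist");print(c)
print(look_for("lever_grip","wrist"),look_for("shutter_top","wrist"))
E
```

```text
2.8667 [0.460059   0.02156967 0.14789117] [-2.11118050e-01  3.25024346e-01  1.68032640e+00 -1.04479150e-05
  1.14032438e+00  1.39014950e+00] 0.0003390767197261484 [-0.66158959 -0.80660941  0.57759569] [[-1.    -0.004 -0.03 ]
 [ 0.03   0.001 -1.   ]
 [ 0.004 -1.    -0.001]]
[-0.00866422  0.07187045 -0.01864209]
{'K': array([[297.31863964,   0.        , 259.31802101],
       [  0.        , 297.31863964, 186.55176186],
       [  0.        ,   0.        ,   1.        ]]), 'eye': array([0.53417442, 0.01751511, 0.29437647]), 'rotation': array([ 2.03437695, -2.09799173, -0.3071672 ])}
[{'xyz': [0.4753, 0.0792, 0.106], 'conf': 0.91}] [{'xyz': [0.4723, 0.2038, 0.0818], 'conf': 0.6}, {'xyz': [0.4386, 0.3765, 0.0121], 'conf': 0.54}]
```

View pics/w1.png

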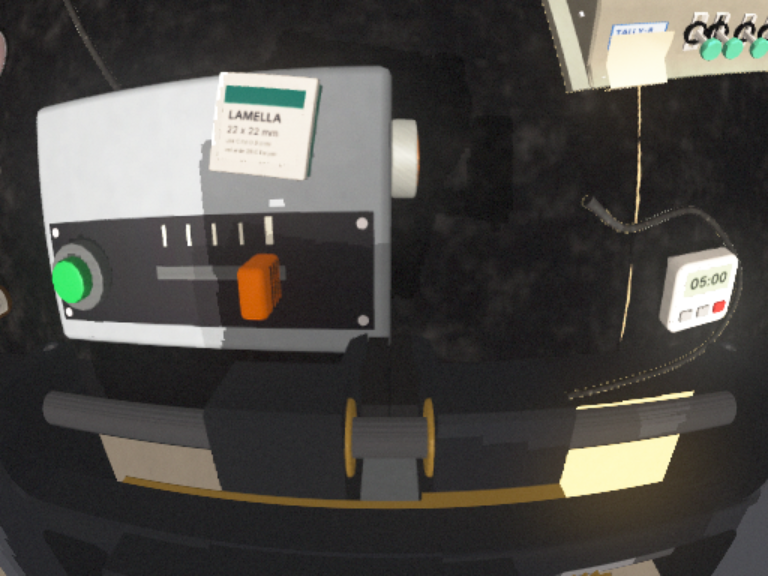

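Call:
step_arm([
  {"delta_pos": [-0.004, 0.02, -0.004], "delta_rot": [0, 0, 0], "jaw": 0},
  {"delta_pos": [-0.007, 0.04, -0.008], "delta_rot": [0, 0, 0], "jaw": 0},
  {"delta_pos": [-0.007, 0.06, -0.008], "delta_rot": [0, 0, 0], "jaw": 0},
  {"delta_pos": [-0.007, 0.071, -0.008], "delta_rot": [0, 0, 0], "jaw": 0},
  {"delta_pos": [-0.007, 0.071, -0.008], "delta_rot": [0, 0, 0], "jaw": 0},
  {"delta_pos": [-0.007, 0.071, -0.008], "delta_rot": [0, 0, 0], "jaw": 0},
])

```text
time: 3.52
tool_pos: [0.4684, 0.0274, 0.0795]
ee_rot: [-0.039, -2.204, 2.205]
contact_force: [1.1, 0.3, -0.5]
opening: 0.0001
```

```bash
python3 - <<'E'
from h import *
s=get_state();R=cv2.Rodrigues(np.array(s["ee_rot"]))[0];print(s["time"],s["tool_pos"],s["opening"],s["contact_force"],np.round(R,3))
cv2.imwrite("pics/w2.png",cv2.resize(capture("wrist"),None,fx=1.5,fy=1.5))
E
```

```text
3.5167 [0.46841408 0.02737227 0.07953927] 0.0001381658266467506 [ 1.09730739  0.31034062 -0.46226826] [[-0.999  0.001 -0.034]
 [ 0.034 -0.    -0.999]
 [-0.001 -1.     0.   ]]
```

View pics/w2.png

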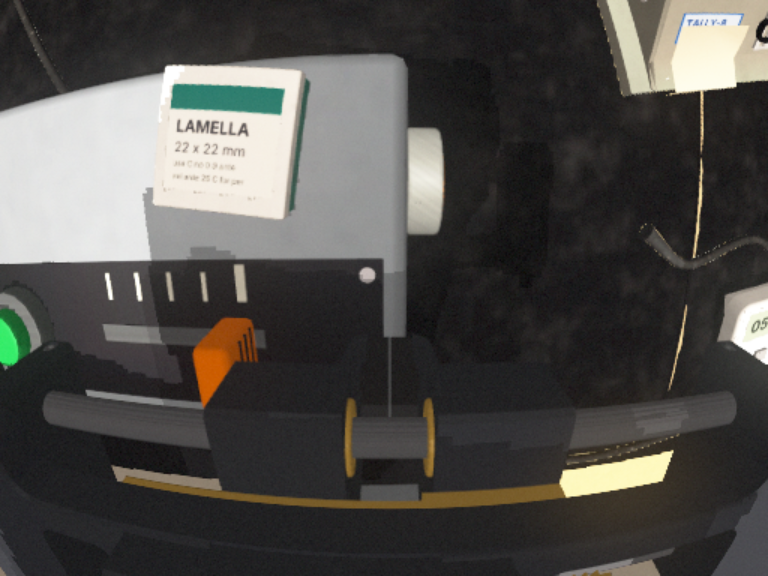

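Call:
step_arm([
  {"delta_pos": [0, 0.002, -0.006], "delta_rot": [0, 0, 0], "jaw": 0},
  {"delta_pos": [0, 0.003, -0.012], "delta_rot": [0, 0, 0], "jaw": 0},
  {"delta_pos": [0, 0.003, -0.018], "delta_rot": [0, 0, 0], "jaw": 0},
  {"delta_pos": [0, 0.003, -0.024], "delta_rot": [0, 0, 0], "jaw": 0},
  {"delta_pos": [0, 0.003, -0.024], "delta_rot": [0, 0, 0], "jaw": 0},
  {"delta_pos": [0, 0.003, -0.024], "delta_rot": [0, 0, 0], "jaw": 0},
])

```text
time: 4.07
tool_pos: [0.4689, 0.0525, 0.0759]
ee_rot: [-0.035, -2.205, 2.206]
contact_force: [-0.1, 0.4, -0.1]
opening: 0.0003
```

Call:
step_arm([
  {"delta_pos": [0, 0, -0.001], "delta_rot": [0, 0, 0], "jaw": 0},
  {"delta_pos": [0, 0, -0.002], "delta_rot": [0, 0, 0], "jaw": 0},
  {"delta_pos": [0, 0, -0.003], "delta_rot": [0, 0, 0], "jaw": 0},
  {"delta_pos": [0, 0, -0.004], "delta_rot": [0, 0, 0], "jaw": 0},
  {"delta_pos": [0, 0, -0.004], "delta_rot": [0, 0, 0], "jaw": 0},
])

```text
time: 4.48
tool_pos: [0.4689, 0.0561, 0.0757]
ee_rot: [-0.036, -2.205, 2.205]
contact_force: [-0.3, 0.4, -0.4]
opening: 0.0004
```

Call:
step_arm([
  {"delta_pos": [0, 0, -0.001], "delta_rot": [0, 0, 0], "jaw": 0},
  {"delta_pos": [0, 0, -0.002], "delta_rot": [0, 0, 0], "jaw": 0},
  {"delta_pos": [0, 0, -0.003], "delta_rot": [0, 0, 0], "jaw": 0},
  {"delta_pos": [0, 0, -0.003], "delta_rot": [0, 0, 0], "jaw": 0},
])

```text
time: 4.82
tool_pos: [0.4691, 0.0592, 0.0758]
ee_rot: [-0.036, -2.205, 2.205]
contact_force: [-0.3, 0.2, 0.1]
opening: 0.0003
```

Call:
step_arm([
  {"delta_pos": [0, 0, -0.001], "delta_rot": [0, 0, 0], "jaw": 0},
  {"delta_pos": [0, 0, -0.002], "delta_rot": [0, 0, 0], "jaw": 0},
  {"delta_pos": [0, 0, -0.002], "delta_rot": [0, 0, 0], "jaw": 0},
])

```text
time: 5.07
tool_pos: [0.4691, 0.0612, 0.0757]
ee_rot: [-0.036, -2.205, 2.205]
contact_force: [0.3, -1.4, 0.7]
opening: 0.0005
```

Call:
step_arm([
  {"delta_pos": [0, 0, -0.001], "delta_rot": [0, 0, 0], "jaw": 0},
  {"delta_pos": [0, 0, -0.002], "delta_rot": [0, 0, 0], "jaw": 0},
  {"delta_pos": [0, 0, -0.002], "delta_rot": [0, 0, 0], "jaw": 0},
])

```text
time: 5.32
tool_pos: [0.4692, 0.0631, 0.0758]
ee_rot: [-0.036, -2.205, 2.205]
contact_force: [0.2, -0.3, -0.2]
opening: 0.0003
```

```bash
python3 - <<'E'
from h import *
s=get_state();print(s["time"],s["tool_pos"],s["contact_force"])
cv2.imwrite("pics/w3.png",cv2.resize(capture("wrist"),None,fx=1.5,fy=1.5)[150:480,50:600])
i=capture("top");cv2.imwrite("pics/t3.png",cv2.resize(i[155:235,175:290],None,fx=6.9,fy=6.9,interpolation=2))
E
```

```text
5.3167 [0.46921564 0.06310946 0.07575237] [ 0.15580587 -0.2902462  -0.20420671]
```

View pics/w3.png

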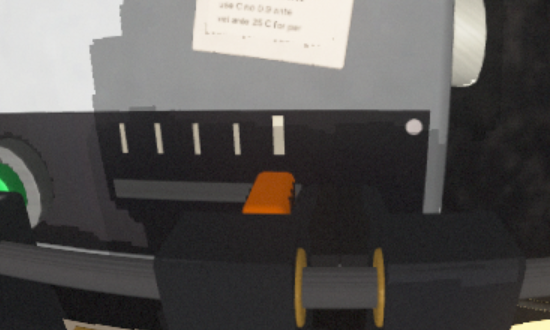

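View pics/t3.png

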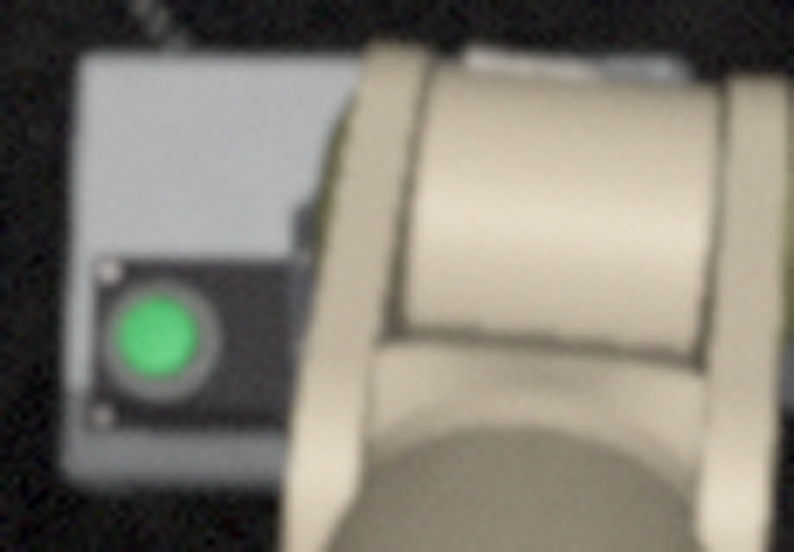

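Call:
step_arm([
  {"delta_pos": [0, 0, -0.001], "delta_rot": [0, 0, 0], "jaw": 0},
  {"delta_pos": [0, 0, -0.002], "delta_rot": [0, 0, 0], "jaw": 0},
  {"delta_pos": [0, 0, -0.002], "delta_rot": [0, 0, 0], "jaw": 0},
])

```text
time: 5.67
tool_pos: [0.4693, 0.0649, 0.0758]
ee_rot: [-0.036, -2.204, 2.206]
contact_force: [-0.3, -3.5, -0.1]
opening: 0.0005
```

Call:
step_arm([
  {"delta_pos": [0, 0, -0.001], "delta_rot": [0, 0, 0], "jaw": 0},
  {"delta_pos": [0, 0, -0.002], "delta_rot": [0, 0, 0], "jaw": 0},
  {"delta_pos": [0, 0, -0.002], "delta_rot": [0, 0, 0], "jaw": 0},
])

```text
time: 5.92
tool_pos: [0.4694, 0.0667, 0.0758]
ee_rot: [-0.036, -2.204, 2.206]
contact_force: [-0.8, -5.2, 0.3]
opening: 0.0003
```

Call:
step_arm([
  {"delta_pos": [0, 0, -0.001], "delta_rot": [0, 0, 0], "jaw": 0},
  {"delta_pos": [0, 0, -0.002], "delta_rot": [0, 0, 0], "jaw": 0},
  {"delta_pos": [0, 0, -0.002], "delta_rot": [0, 0, 0], "jaw": 0},
])

```text
time: 6.17
tool_pos: [0.4694, 0.0688, 0.0758]
ee_rot: [-0.036, -2.204, 2.205]
contact_force: [-0.5, -3.8, 0.5]
opening: -0.0
```

Call:
step_arm([
  {"delta_pos": [0, 0, -0.001], "delta_rot": [0, 0, 0], "jaw": 0},
  {"delta_pos": [0, 0, -0.002], "delta_rot": [0, 0, 0], "jaw": 0},
  {"delta_pos": [0, 0, -0.002], "delta_rot": [0, 0, 0], "jaw": 0},
])

```text
time: 6.42
tool_pos: [0.4694, 0.0715, 0.0757]
ee_rot: [-0.036, -2.206, 2.204]
contact_force: [0.6, 0.3, 0.4]
opening: 0.0004
```

Call:
step_arm([
  {"delta_pos": [0, 0, -0.001], "delta_rot": [0, 0, 0], "jaw": 0},
  {"delta_pos": [0, 0, -0.002], "delta_rot": [0, 0, 0], "jaw": 0},
  {"delta_pos": [0, 0, -0.002], "delta_rot": [0, 0, 0], "jaw": 0},
])

```text
time: 6.67
tool_pos: [0.4695, 0.0734, 0.0757]
ee_rot: [-0.036, -2.205, 2.205]
contact_force: [-0.0, 1.0, 1.5]
opening: 0.0003
```

```bash
python3 - <<'E'
from h import *
s=get_state();print(s["time"],s["tool_pos"],s["contact_force"])
cv2.imwrite("pics/w4.png",cv2.resize(capture("wrist"),None,fx=1.5,fy=1.5)[150:480,50:600])
E
```

```text
6.6667 [0.46948508 0.07338758 0.07573523] [-0.00532968  0.99747902  1.46946012]
```

View pics/w4.png

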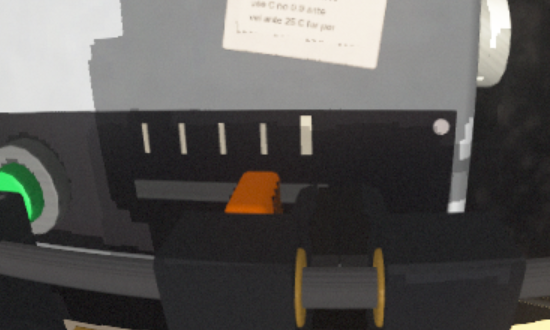

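Call:
step_arm([
  {"delta_pos": [0, 0, -0.0015], "delta_rot": [0, 0, 0], "jaw": 0},
  {"delta_pos": [0, 0, -0.003], "delta_rot": [0, 0, 0], "jaw": 0},
  {"delta_pos": [0, 0, -0.0045], "delta_rot": [0, 0, 0], "jaw": 0},
  {"delta_pos": [0, 0, -0.006], "delta_rot": [0, 0, 0], "jaw": 0},
  {"delta_pos": [0, 0, -0.007], "delta_rot": [0, 0, 0], "jaw": 0},
  {"delta_pos": [0, 0, -0.008], "delta_rot": [0, 0, 0], "jaw": 0},
  {"delta_pos": [0, 0, -0.009], "delta_rot": [0, 0, 0], "jaw": 0},
  {"delta_pos": [0, 0, -0.01], "delta_rot": [0, 0, 0], "jaw": 0},
  {"delta_pos": [0, 0, -0.01], "delta_rot": [0, 0, 0], "jaw": 0},
])

```text
time: 7.47
tool_pos: [0.4699, 0.0827, 0.0758]
ee_rot: [-0.036, -2.204, 2.206]
contact_force: [-1.1, -5.4, 0.5]
opening: 0.0007
```

Call:
step_arm([
  {"delta_pos": [0, 0, -0.001], "delta_rot": [0, 0, 0], "jaw": 0},
  {"delta_pos": [0, 0, -0.002], "delta_rot": [0, 0, 0], "jaw": 0},
  {"delta_pos": [0, 0, -0.002], "delta_rot": [0, 0, 0], "jaw": 0},
])

```text
time: 7.72
tool_pos: [0.4699, 0.0847, 0.0758]
ee_rot: [-0.036, -2.204, 2.206]
contact_force: [-0.7, -4.9, 0.9]
opening: 0.0004
```

Call:
step_arm([
  {"delta_pos": [0, 0, -0.001], "delta_rot": [0, 0, 0], "jaw": 0},
  {"delta_pos": [0, 0, -0.002], "delta_rot": [0, 0, 0], "jaw": 0},
  {"delta_pos": [0, 0, -0.002], "delta_rot": [0, 0, 0], "jaw": 0},
])

```text
time: 7.97
tool_pos: [0.47, 0.0874, 0.0758]
ee_rot: [-0.036, -2.205, 2.204]
contact_force: [0.6, -0.2, 0.3]
opening: 0.0007
```

Call:
step_arm([
  {"delta_pos": [0, 0, -0.001], "delta_rot": [0, 0, 0], "jaw": 0},
  {"delta_pos": [0, 0, -0.002], "delta_rot": [0, 0, 0], "jaw": 0},
  {"delta_pos": [0, 0, -0.002], "delta_rot": [0, 0, 0], "jaw": 0},
])

```text
time: 8.22
tool_pos: [0.47, 0.0893, 0.0758]
ee_rot: [-0.036, -2.205, 2.205]
contact_force: [-0.5, 0.3, 0.4]
opening: 0.0004
```

```bash
python3 - <<'E'
from h import *
s=get_state();print(s["time"],s["tool_pos"],s["contact_force"])
cv2.imwrite("pics/w5.png",cv2.resize(capture("wrist"),None,fx=1.5,fy=1.5)[150:480,50:600])
E
```

```text
8.2167 [0.47003864 0.08934513 0.07575003] [-0.458132    0.30346001  0.42696821]
```

View pics/w5.png

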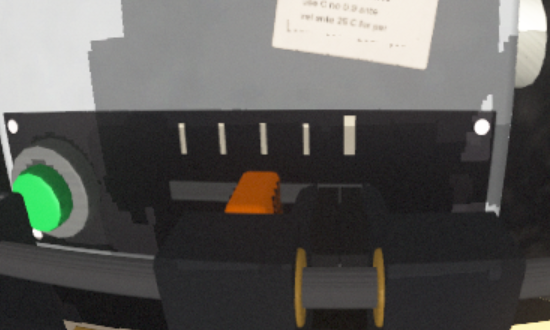

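Call:
step_arm([
  {"delta_pos": [0, 0, -0.0015], "delta_rot": [0, 0, 0], "jaw": 0},
  {"delta_pos": [0, 0, -0.003], "delta_rot": [0, 0, 0], "jaw": 0},
  {"delta_pos": [0, 0, -0.0045], "delta_rot": [0, 0, 0], "jaw": 0},
  {"delta_pos": [0, 0, -0.006], "delta_rot": [0, 0, 0], "jaw": 0},
  {"delta_pos": [0, 0, -0.007], "delta_rot": [0, 0, 0], "jaw": 0},
  {"delta_pos": [0, 0, -0.008], "delta_rot": [0, 0, 0], "jaw": 0},
  {"delta_pos": [0, 0, -0.009], "delta_rot": [0, 0, 0], "jaw": 0},
  {"delta_pos": [0, 0, -0.01], "delta_rot": [0, 0, 0], "jaw": 0},
  {"delta_pos": [0, 0, -0.01], "delta_rot": [0, 0, 0], "jaw": 0},
])

```text
time: 9.02
tool_pos: [0.4704, 0.0987, 0.0758]
ee_rot: [-0.036, -2.204, 2.206]
contact_force: [-0.0, -5.0, 0.4]
opening: 0.0004
```

Call:
step_arm([
  {"delta_pos": [0, 0, -0.001], "delta_rot": [0, 0, 0], "jaw": 0},
  {"delta_pos": [0, 0, -0.002], "delta_rot": [0, 0, 0], "jaw": 0},
  {"delta_pos": [0, 0, -0.002], "delta_rot": [0, 0, 0], "jaw": 0},
])

```text
time: 9.27
tool_pos: [0.4705, 0.1007, 0.0757]
ee_rot: [-0.036, -2.204, 2.206]
contact_force: [-0.8, -3.8, 0.9]
opening: 0.0007
```

Call:
step_arm([
  {"delta_pos": [0, 0, -0.001], "delta_rot": [0, 0, 0], "jaw": 0},
  {"delta_pos": [0, 0, -0.002], "delta_rot": [0, 0, 0], "jaw": 0},
  {"delta_pos": [0, 0, -0.002], "delta_rot": [0, 0, 0], "jaw": 0},
])

```text
time: 9.52
tool_pos: [0.4705, 0.1034, 0.0757]
ee_rot: [-0.036, -2.205, 2.204]
contact_force: [0.2, -0.1, 0.3]
opening: 0.0008
```

```bash
python3 - <<'E'
from h import *
s=get_state();print(s["time"],s["tool_pos"],s["contact_force"])
cv2.imwrite("pics/w6.png",cv2.resize(capture("wrist"),None,fx=1.5,fy=1.5)[150:480,50:600])
E
```

```text
9.5167 [0.47049825 0.10338088 0.0757491 ] [ 0.1742367  -0.1297505   0.33459866]
```

View pics/w6.png

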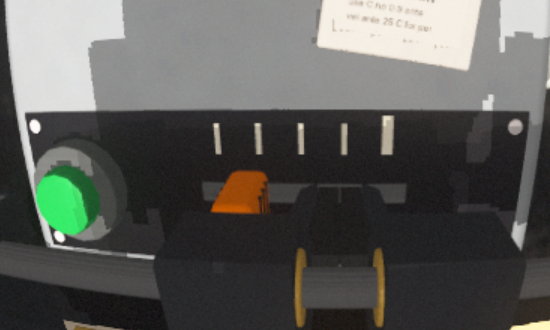

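Call:
step_arm([
  {"delta_pos": [0, 0, 0.007], "delta_rot": [0, 0, 0], "jaw": 0},
  {"delta_pos": [0, 0, 0.014], "delta_rot": [0, 0, 0], "jaw": 0},
  {"delta_pos": [0, 0, 0.015], "delta_rot": [0, 0, 0], "jaw": 0},
  {"delta_pos": [0, -0.02, 0.015], "delta_rot": [0, 0, 0], "jaw": 0},
  {"delta_pos": [0, -0.04, 0.015], "delta_rot": [0, 0, 0], "jaw": 0},
  {"delta_pos": [0, -0.06, 0.015], "delta_rot": [0, 0, 0], "jaw": 0},
  {"delta_pos": [0, -0.065, 0.015], "delta_rot": [0, 0, 0], "jaw": 0},
  {"delta_pos": [0, -0.065, 0.015], "delta_rot": [0, 0, 0], "jaw": 0},
])

```text
time: 10.23
tool_pos: [0.4705, 0.0878, 0.1417]
ee_rot: [-0.04, -2.206, 2.206]
contact_force: [-0.1, 0.6, 0.1]
opening: 0.0003
```

```bash
python3 - <<'E'
from h import *
s=get_state();print(s["time"],s["tool_pos"],s["contact_force"])
c=camera_info("wrist");i=capture("wrist")
cv2.imwrite("pics/w7.png",cv2.resize(i,None,fx=1.5,fy=1.5))
R=cv2.Rodrigues(np.array(c["rotation"]))[0];K=c["K"]
def ray(u,v):
    d=np.array([u-K[0,2],v-K[1,2]]);r=np.hypot(*d);t=r/K[0,0];return R@np.r_[d/r*np.sin(t),np.cos(t)]
h=cv2.cvtColor(i,cv2.COLOR_BGR2HSV)
for nm,lo,hi,z in(("green",(45,120,100),(75,255,255),.085),("orange",(5,180,80),(18,255,255),.1)):
    m=cv2.inRange(h,lo,hi);n,l,st,ce=cv2.connectedComponentsWithStats(m)
    for k in range(1,n):
        if st[k,4]>60:
            d=ray(*ce[k]);print(nm,st[k],ce[k],np.round(c["eye"]+d*(z-c["eye"][2])/d[2],4))
print(look_for("shutter_top","wrist"),look_for("lever_grip","wrist"))
E
```

```text
10.2333 [0.47054472 0.08781383 0.14166016] [-0.13344228  0.56165673  0.07502122]
green [ 89 184  32  33 748] [103.26203209 200.46122995] [0.4764 0.2106 0.085 ]
orange [181 182  27  47 956] [193.7960251  205.17154812] [0.4766 0.1312 0.1   ]
[{'xyz': [0.4745, 0.2099, 0.0865], 'conf': 0.62}] [{'xyz': [0.4771, 0.1282, 0.1081], 'conf': 0.64}, {'xyz': [0.442, 0.3778, 0.0404], 'conf': 0.31}]
```

View pics/w7.png

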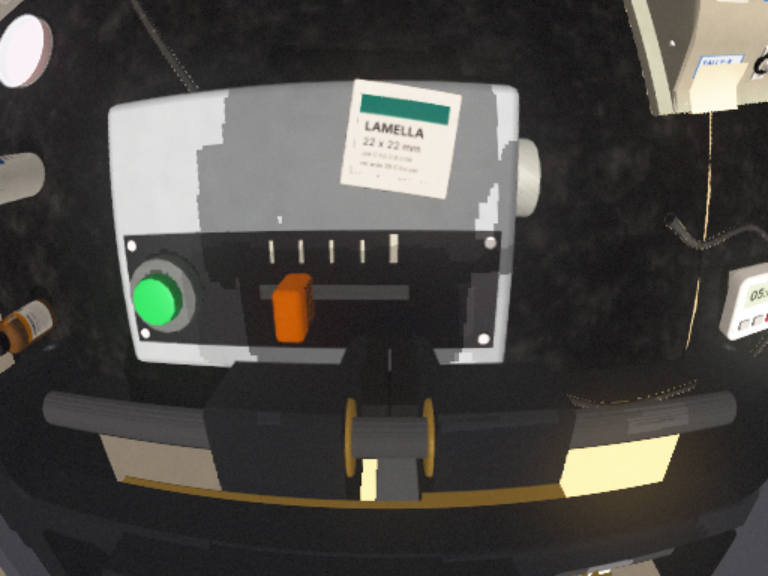

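Call:
step_arm([
  {"delta_pos": [0, 0, -0.02], "delta_rot": [0, 0, 0], "jaw": 0},
  {"delta_pos": [0, 0, -0.045], "delta_rot": [0, 0, 0], "jaw": 0},
  {"delta_pos": [0, 0, -0.07], "delta_rot": [0, 0, 0], "jaw": 0},
  {"delta_pos": [0, 0, -0.095], "delta_rot": [0, 0, 0], "jaw": 0},
  {"delta_pos": [0, 0, -0.115], "delta_rot": [0, 0, 0], "jaw": 0},
  {"delta_pos": [0, 0.01, -0.124], "delta_rot": [0, 0, 0], "jaw": 0},
  {"delta_pos": [0, 0.025, -0.124], "delta_rot": [0, 0, 0], "jaw": 0},
  {"delta_pos": [0, 0.04, -0.124], "delta_rot": [0, 0, 0], "jaw": 0},
  {"delta_pos": [0, 0.042, -0.124], "delta_rot": [0, 0, 0], "jaw": 0},
  {"delta_pos": [0, 0.042, -0.124], "delta_rot": [0, 0, 0], "jaw": 0},
])

```text
time: 11.22
tool_pos: [0.4734, 0.2114, 0.0971]
ee_rot: [-0.033, -2.202, 2.204]
contact_force: [0.3, -0.6, 0.2]
opening: 0.0003
```

```bash
python3 - <<'E'
from h import *
s=get_state();print(s["time"],s["tool_pos"],s["contact_force"])
cv2.imwrite("pics/w8.png",cv2.resize(capture("wrist"),None,fx=1.5,fy=1.5)[150:480,50:650])
i=capture("scene");cv2.imwrite("pics/s8.png",cv2.resize(i[145:240,225:345],None,fx=6,fy=6,interpolation=2))
E
```

```text
11.2167 [0.47339715 0.21137485 0.09711566] [ 0.2508978  -0.56939978  0.22207057]
```

View pics/w8.png

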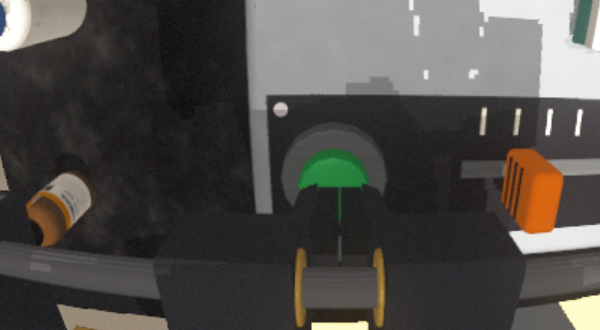

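View pics/s8.png

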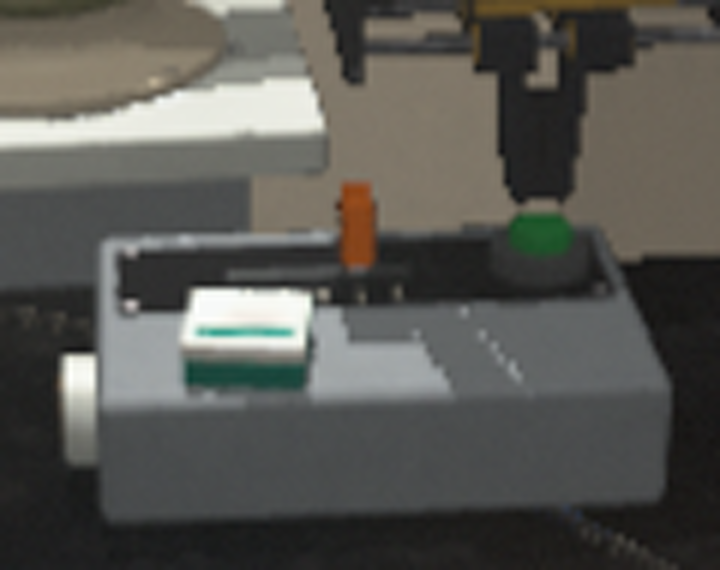

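Call:
step_arm([
  {"delta_pos": [-0.001, 0.002, 0], "delta_rot": [0, 0, 0], "jaw": 0},
  {"delta_pos": [-0.001, 0.004, 0], "delta_rot": [0, 0, 0], "jaw": 0},
  {"delta_pos": [-0.001, 0.006, 0], "delta_rot": [0, 0, 0], "jaw": 0},
  {"delta_pos": [-0.001, 0.008, 0], "delta_rot": [0, 0, 0], "jaw": 0},
  {"delta_pos": [-0.001, 0.008, 0], "delta_rot": [0, 0, 0], "jaw": 0},
])

```text
time: 11.73
tool_pos: [0.475, 0.2119, 0.0905]
ee_rot: [-0.036, -2.205, 2.205]
contact_force: [-0.2, -0.2, -0.2]
opening: 0.0005
```

Call:
step_arm([
  {"delta_pos": [0, 0.001, 0], "delta_rot": [0, 0, 0], "jaw": 0},
  {"delta_pos": [0, 0.002, 0], "delta_rot": [0, 0, 0], "jaw": 0},
  {"delta_pos": [0, 0.003, 0], "delta_rot": [0, 0, 0], "jaw": 0},
  {"delta_pos": [0, 0.003, 0], "delta_rot": [0, 0, 0], "jaw": 0},
])

```text
time: 12.07
tool_pos: [0.475, 0.2119, 0.0876]
ee_rot: [-0.036, -2.205, 2.205]
contact_force: [-0.8, 0.8, -0.2]
opening: 0.0002
```

Call:
step_arm([
  {"delta_pos": [0, 0.001, 0], "delta_rot": [0, 0, 0], "jaw": 0},
  {"delta_pos": [0, 0.002, 0], "delta_rot": [0, 0, 0], "jaw": 0},
  {"delta_pos": [0, 0.002, 0], "delta_rot": [0, 0, 0], "jaw": 0},
])

```text
time: 12.32
tool_pos: [0.4752, 0.212, 0.0857]
ee_rot: [-0.036, -2.205, 2.205]
contact_force: [-0.4, -0.4, 1.8]
opening: 0.0002
```

Contact near z = 0.0865; continue down.

Call:
step_arm([
  {"delta_pos": [0, 0.001, 0], "delta_rot": [0, 0, 0], "jaw": 0},
  {"delta_pos": [0, 0.002, 0], "delta_rot": [0, 0, 0], "jaw": 0},
  {"delta_pos": [0, 0.003, 0], "delta_rot": [0, 0, 0], "jaw": 0},
  {"delta_pos": [0, 0.003, 0], "delta_rot": [0, 0, 0], "jaw": 0},
])

```text
time: 12.65
tool_pos: [0.4752, 0.2119, 0.0827]
ee_rot: [-0.037, -2.205, 2.205]
contact_force: [-0.7, 0.3, 3.6]
opening: 0.0004
```

Call:
step_arm([
  {"delta_pos": [0, 0.001, 0], "delta_rot": [0, 0, 0], "jaw": 0},
  {"delta_pos": [0, 0.002, 0], "delta_rot": [0, 0, 0], "jaw": 0},
  {"delta_pos": [0, 0.002, 0], "delta_rot": [0, 0, 0], "jaw": 0},
])

```text
time: 12.9
tool_pos: [0.4752, 0.2119, 0.0807]
ee_rot: [-0.037, -2.205, 2.205]
contact_force: [-0.9, -0.5, 4.8]
opening: 0.0005
```

Call:
step_arm([
  {"delta_pos": [0, 0.001, 0], "delta_rot": [0, 0, 0], "jaw": 0},
  {"delta_pos": [0, 0.001, 0], "delta_rot": [0, 0, 0], "jaw": 0},
])

```text
time: 13.07
tool_pos: [0.4752, 0.212, 0.0804]
ee_rot: [-0.037, -2.205, 2.205]
contact_force: [-2.6, 0.2, 8.8]
opening: 0.0001
```

Call:
step_arm([
  {"delta_pos": [0, 0.001, 0], "delta_rot": [0, 0, 0], "jaw": 0},
  {"delta_pos": [0, 0.001, 0], "delta_rot": [0, 0, 0], "jaw": 0},
])

```text
time: 13.23
tool_pos: [0.4753, 0.212, 0.0802]
ee_rot: [-0.038, -2.206, 2.205]
contact_force: [-4.9, 0.1, 17.6]
opening: 0.0005
```

```bash
python3 - <<'E'
from h import *
s=get_state();print(s["time"],s["tool_pos"],s["contact_force"])
i=capture("scene");cv2.imwrite("pics/s9.png",cv2.resize(i[145:240,225:345],None,fx=6,fy=6,interpolation=2))
E
```

```text
13.2333 [0.47525519 0.21196204 0.08019516] [-4.92578312  0.14165834 17.64055082]
```

View pics/s9.png

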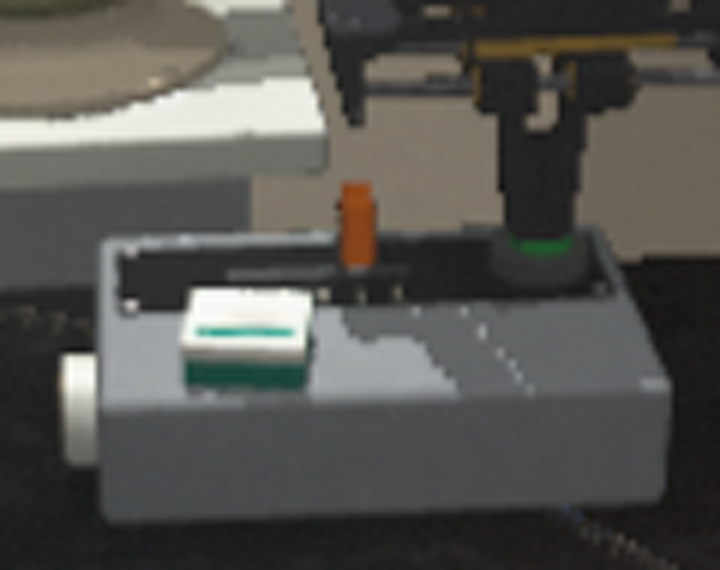

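Call:
step_arm([
  {"delta_pos": [0, -0.003, 0], "delta_rot": [0, 0, 0], "jaw": 0},
  {"delta_pos": [0, -0.006, 0], "delta_rot": [0, 0, 0], "jaw": 0},
  {"delta_pos": [0, -0.012, 0], "delta_rot": [0, 0, 0], "jaw": 0},
  {"delta_pos": [0, -0.03, 0], "delta_rot": [0, 0, 0], "jaw": 0},
  {"delta_pos": [0, -0.05, 0], "delta_rot": [0, 0, 0], "jaw": 0},
  {"delta_pos": [0, -0.07, 0], "delta_rot": [0, 0, 0], "jaw": 0},
  {"delta_pos": [0, -0.08, 0], "delta_rot": [0, 0, 0], "jaw": 0},
  {"delta_pos": [0, -0.08, 0], "delta_rot": [0, 0, 0], "jaw": 0},
  {"delta_pos": [0, -0.08, 0], "delta_rot": [0, 0, 0], "jaw": 0},
])

```text
time: 14.03
tool_pos: [0.475, 0.2119, 0.1586]
ee_rot: [-0.036, -2.205, 2.205]
contact_force: [0.9, 0.3, -1.3]
opening: 0.0003
```

```bash
python3 - <<'E'
from h import *
s=get_state();print(s["time"],s["tool_pos"],s["contact_force"])
cv2.imwrite("pics/w10.png",cv2.resize(capture("wrist"),None,fx=1.5,fy=1.5))
i=capture("scene");cv2.imwrite("pics/s10.png",cv2.resize(i[145:240,225:345],None,fx=6,fy=6,interpolation=2))
print(look_for("lever_grip","wrist"),look_for("shutter_top","wrist"))
E
```

```text
14.0333 [0.47496655 0.21188577 0.15856248] [ 0.939453    0.30390458 -1.2794878 ]
[{'xyz': [0.4781, 0.1327, 0.1059], 'conf': 0.88}] [{'xyz': [0.479, 0.2112, 0.0857], 'conf': 0.65}]
```

View pics/w10.png

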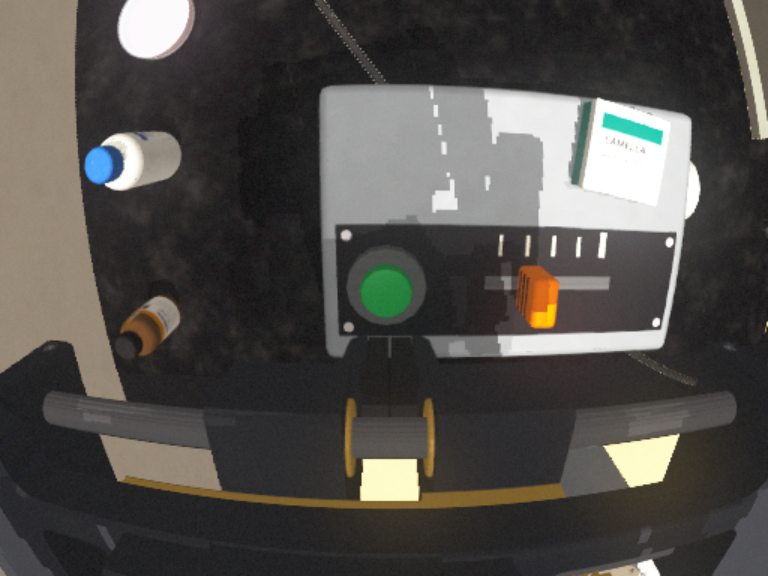

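View pics/s10.png

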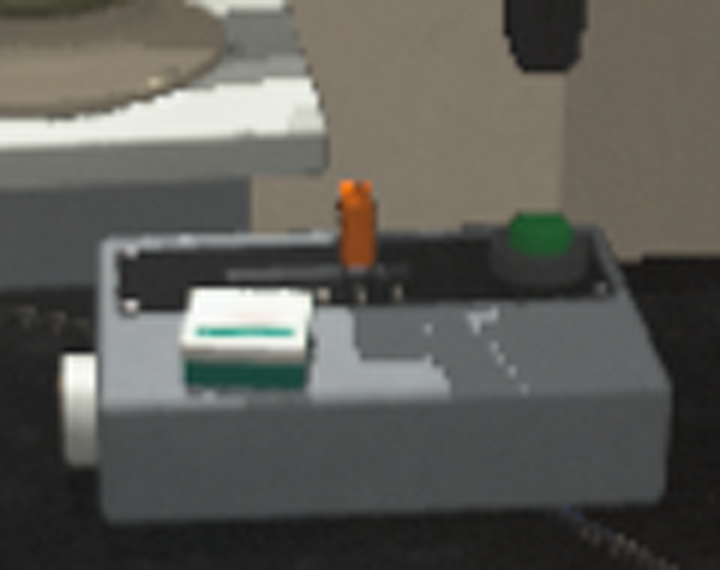

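The wrist picture shows the knob at the fourth mark from home, which is notch 3. The button is up again and the fingers are clear.

```bash
python3 -c "
from workcell import *
print(hand_in())"
```

```text
the job is handed in; nothing more can be done
None
```

The lever is in the third notch, the shutter button has been pressed fully and released, and the job is handed in. It took about 14 s of the 42 s allowed, and `hand_in()` gives no verdict.

- **Lever:** I pushed it from behind with the shut fingertips, one click at a time. The readings peaked at about 5 N and fell to about zero at each of the three snaps. After the third click I measured the knob about 48 mm from home (y = 0.131 against 0.083 at home).
- **Button:** It moved from contact at about z = 0.0865 to a hard stop at z = 0.0802, roughly 6 mm. The force at the stop rose to 17.6 N.
- **Last checks:** After the fingers lifted clear, the pictures show the button up again and the lever still in notch 3. The fingers are about 70 mm above the button. The bystanders I could see look unmoved, though I did not measure them. The bench timer was out of the last pictures, but the gripper never went near it.
- **Disagreement:** The detector's positions for the lever and button differed from my own pixel measurements by up to about 8 mm. I relied on the pixel measurements and the contact forces.

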